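Film the terrarium jars from all sides

TASK

Film the sealed terrarium jars one at a time: green cap first, then white, then orange (the green or the white one may be missing today). Push the camera's size slide home to its near stop for the small green- and white-capped jars and home to its far stop for the large orange-capped jar; stand each jar on the black cross of the white plate and turn it there so that its red, then yellow, then blue panel squarely faces the lens, about one second each. Leave all jars standing upright on the cork mat and the slide at its far stop, and do not disturb the bottles, the bowl and the spatula.

Things in the scene. Friction and masses are not known exactly. Their poses are not given: they have to be found in the camera images.
- jar_green: small sealed terrarium jar, loose, rigid: glass 68 mm across, 60 mm tall; on top a round green cap 38 mm across, 30 mm tall, gripped from above at any yaw; about 250 g, heavy stone base. Red, yellow, blue panels on the glass, repeated as strips on shoulder and cap. Origin: centre of underside; x points to red, yellow at +120 deg (ccw from above), blue at +240. May be absent (None)
- jar_green_red (a point): middle of the red panel on the glass of the green-capped jar, 34 mm from the jar's axis and 30.0 mm above its underside; its x axis points straight out of the panel, z up
- jar_green_yellow (a point): middle of the yellow panel on the glass of the green-capped jar, 34 mm from the jar's axis and 30.0 mm above its underside; its x axis points straight out of the panel, z up
- jar_green_blue (a point): middle of the blue panel on the glass of the green-capped jar, 34 mm from the jar's axis and 30.0 mm above its underside; its x axis points straight out of the panel, z up
- jar_white: small sealed terrarium jar, loose, rigid: glass 68 mm across, 60 mm tall; on top a round white cap 38 mm across, 30 mm tall, gripped from above at any yaw; about 250 g, heavy stone base. Red, yellow, blue panels on the glass, repeated as strips on shoulder and cap. Origin: centre of underside; x points to red, yellow at +120 deg (ccw from above), blue at +240. May be absent (None)
- jar_white_red (a point): middle of the red panel on the glass of the white-capped jar, 34 mm from the jar's axis and 30.0 mm above its underside; its x axis points straight out of the panel, z up
- jar_white_yellow (a point): middle of the yellow panel on the glass of the white-capped jar, 34 mm from the jar's axis and 30.0 mm above its underside; its x axis points straight out of the panel, z up
- jar_white_blue (a point): middle of the blue panel on the glass of the white-capped jar, 34 mm from the jar's axis and 30.0 mm above its underside; its x axis points straight out of the panel, z up
- jar_orange: large sealed terrarium jar, loose, rigid: glass 84 mm across, 80 mm tall; on top a round orange cap 38 mm across, 30 mm tall, gripped from above at any yaw; about 450 g, heavy stone base. Red, yellow, blue panels on the glass, repeated as strips on shoulder and cap. Origin: centre of underside; x points to red, yellow at +120 deg (ccw from above), blue at +240. Always present
- jar_orange_red (a point): middle of the red panel on the glass of the orange-capped jar, 42 mm from the jar's axis and 40.0 mm above its underside; its x axis points straight out of the panel, z up
- jar_orange_yellow (a point): middle of the yellow panel on the glass of the orange-capped jar, 42 mm from the jar's axis and 40.0 mm above its underside; its x axis points straight out of the panel, z up
- jar_orange_blue (a point): middle of the blue panel on the glass of the orange-capped jar, 42 mm from the jar's axis and 40.0 mm above its underside; its x axis points straight out of the panel, z up
- rig: filming rig, fixed to the table: white plate 130 x 130 mm, 4 mm thick, origin at the centre of its underside; from 65 mm to 315 mm along its own +y runs an aluminium rail 40 mm wide and 16 mm high that carries the camera. The plate's upper face is 4 mm above the table
- mark (a point): centre of the black cross on the upper face of the rig's white plate, where a jar stands to be filmed (4 mm above the table)
- carriage (a joint): size slide: position of the camera carriage along the rail, m. 0 = near stop (towards the plate; for small jars; lens 130 mm from the cross), 0.10 = far stop (away from the plate, rig's +y; for large jars; lens 230 mm from the cross). Stays where it is left; moves with about 2 to 3 N; hard stops at both ends
- lens (a point): front of the camera's black lens, 70 mm above the table, looking along the rig's -y at the cross. The grey camera behind it is 62 mm wide, 24 mm deep, its top 92 mm above the table; it rides on the carriage
- grip_top (a point): top centre of the red grip of the size slide, an upright bar 14 mm wide (across the rail, rig's x) and 20 mm long (along the rail), top 100 mm above the table, 60 mm behind the lens on the same carriage; its upper 70 mm is free on both sides, the camera's back is 18 mm in front of it. Pinch it across the rail from above, or push it
- mat: thin cork mat flat on the table, 110 (own x) x 320 (own y) x 1 mm, for filmed jars; jars stand on it as at table height. Origin: its centre
- squeeze_bottle: bystander: clear bottle 60 mm across, 150 mm tall; origin at the centre of its underside
- spray_bottle: bystander: blue spray bottle 68 mm across, 180 mm tall; origin at the centre of its underside
- bowl: bystander: green bowl 100 mm across, 50 mm tall; origin at the centre of its underside
- spatula: bystander: spatula 180 mm long lying on the table; origin under its middle

How it is judged:
On the way, in this order (a step that is already met when the one before it is completed fails the run):
1. size slide at the near stop (value of joint carriage below 0.004 m), for 0.2 s.
2. green-capped jar on the cross, red panel facing the lens, slide at the near stop (horizontal distance between jar_green and mark below 0.02 m and z of jar_green in the frame of mark below 0.01 m and angle between jar_green's own z axis and vertical below 0.12 rad and y of lens in the frame of jar_green_red between -0.035 and 0.035 m and x of lens in the frame of jar_green_red between 0.07 and 0.121 m), for 0.7 s.
3. green-capped jar on the cross, yellow panel facing the lens, slide at the near stop (horizontal distance between jar_green and mark below 0.02 m and z of jar_green in the frame of mark below 0.01 m and angle between jar_green's own z axis and vertical below 0.12 rad and y of lens in the frame of jar_green_yellow between -0.035 and 0.035 m and x of lens in the frame of jar_green_yellow between 0.07 and 0.121 m), for 0.7 s.
4. green-capped jar on the cross, blue panel facing the lens, slide at the near stop (horizontal distance between jar_green and mark below 0.02 m and z of jar_green in the frame of mark below 0.01 m and angle between jar_green's own z axis and vertical below 0.12 rad and y of lens in the frame of jar_green_blue between -0.035 and 0.035 m and x of lens in the frame of jar_green_blue between 0.07 and 0.121 m), for 0.7 s.
5. white-capped jar on the cross, red panel facing the lens, slide at the near stop (horizontal distance between jar_white and mark below 0.02 m and z of jar_white in the frame of mark below 0.01 m and angle between jar_white's own z axis and vertical below 0.12 rad and y of lens in the frame of jar_white_red between -0.035 and 0.035 m and x of lens in the frame of jar_white_red between 0.07 and 0.121 m), for 0.7 s.
6. white-capped jar on the cross, yellow panel facing the lens, slide at the near stop (horizontal distance between jar_white and mark below 0.02 m and z of jar_white in the frame of mark below 0.01 m and angle between jar_white's own z axis and vertical below 0.12 rad and y of lens in the frame of jar_white_yellow between -0.035 and 0.035 m and x of lens in the frame of jar_white_yellow between 0.07 and 0.121 m), for 0.7 s.
7. white-capped jar on the cross, blue panel facing the lens, slide at the near stop (horizontal distance between jar_white and mark below 0.02 m and z of jar_white in the frame of mark below 0.01 m and angle between jar_white's own z axis and vertical below 0.12 rad and y of lens in the frame of jar_white_blue between -0.035 and 0.035 m and x of lens in the frame of jar_white_blue between 0.07 and 0.121 m), for 0.7 s.
8. orange-capped jar on the cross, red panel facing the lens, slide at the far stop (horizontal distance between jar_orange and mark below 0.02 m and z of jar_orange in the frame of mark below 0.01 m and angle between jar_orange's own z axis and vertical below 0.12 rad and y of lens in the frame of jar_orange_red between -0.06 and 0.06 m and x of lens in the frame of jar_orange_red above 0.15 m and value of joint carriage above 0.096 m), for 0.7 s.
9. orange-capped jar on the cross, yellow panel facing the lens, slide at the far stop (horizontal distance between jar_orange and mark below 0.02 m and z of jar_orange in the frame of mark below 0.01 m and angle between jar_orange's own z axis and vertical below 0.12 rad and y of lens in the frame of jar_orange_yellow between -0.06 and 0.06 m and x of lens in the frame of jar_orange_yellow above 0.15 m and value of joint carriage above 0.096 m), for 0.7 s.
10. orange-capped jar on the cross, blue panel facing the lens, slide at the far stop (horizontal distance between jar_orange and mark below 0.02 m and z of jar_orange in the frame of mark below 0.01 m and angle between jar_orange's own z axis and vertical below 0.12 rad and y of lens in the frame of jar_orange_blue between -0.06 and 0.06 m and x of lens in the frame of jar_orange_blue above 0.15 m and value of joint carriage above 0.096 m), for 0.7 s.
At the end, for the whole second after the job is handed in: Every jar present stands upright (within 0.1 rad) and at rest with its centre over the cork mat, and the size slide is within 4 mm of its far stop. On the way each panel faced the lens within about 15 degrees for 0.7 s, the jar within 20 mm of the cross and less than 10 mm above the plate (value of joint carriage above 0.096 m and x of jar_green in the frame of mat between -0.055 and 0.055 m and y of jar_green in the frame of mat between -0.16 and 0.16 m and height (world z) of each of jar_green, jar_white, jar_orange below 0.006 m and angle between each of jar_green, jar_white, jar_orange's own z axis and vertical below 0.1 rad and linear speed of each of jar_green, jar_white, jar_orange below 0.03 m/s and x of jar_white in the frame of mat between -0.055 and 0.055 m and y of jar_white in the frame of mat between -0.16 and 0.16 m and x of jar_orange in the frame of mat between -0.055 and 0.055 m and y of jar_orange in the frame of mat between -0.16 and 0.16 m); the robot touches nothing.
It fails at once if the squeeze bottle is disturbed (moved over 30 mm) (distance of squeeze_bottle from where it was at the start of the episode above 0.03 m).
It fails at once if the spray bottle is disturbed (moved over 30 mm) (distance of spray_bottle from where it was at the start of the episode above 0.03 m).
It fails at once if the bowl is disturbed (moved over 30 mm) (distance of bowl from where it was at the start of the episode above 0.03 m).
It fails at once if the spatula is disturbed (moved over 30 mm) (distance of spatula from where it was at the start of the episode above 0.03 m).
Of jar_green, jar_white only 1 to 2 are there at a start; the rules pass over those that are not, and their reading is None.
At some moment in a run one of jar_green, jar_white, jar_orange may be knocked a few centimetres aside while the robot is not near it.
It also fails if it takes over 210 s, if anything falls off the work surface, if the arm or the gripper's body presses on something with over 40 N, if the wrist force passes 120 N, or if a joint passes its speed limit or range.

ROBOT

A 7-joint arm with a two-finger parallel gripper is mounted at the origin on the work surface. World frame = base frame: x ahead of the robot, y to its left, z up, the work surface at z = 0. Lengths are in m, angles in rad, forces in N, time in s.
With the tool pointing down it reaches from about 0.425 to 0.975 m from the base axis. Payload 16.7 kg.
Tool frame: the origin (TCP) lies on the centre line of the jaws, within the pads' length; the fingertips stand 19 mm ahead of it and the grasp point (between the pads) is the TCP; z points along the fingers, y is the line along which they close (so a half turn about z gives the same grasp; the last joint's range is limited). The gripper opens to 85 mm and grips with 20 to 120 N. Pads are 22 mm wide; open, the fingers measure 114 mm over their backs; the gripper's body (76 mm by 85 mm) begins 54 mm behind the grasp point. The pads swing forward as they close: fully open they stand 13 mm farther back than shut.
Start: joints at [1.024, 0.426, 0.074, 1.606, -0.034, 1.111, -0.067], TCP at [0.261, -0.623, 0.25] pointing down, gripper open.
Joint ranges: [-2.85, 2.85], [-0.5, 2.14], [-1.23, 1.37], [0.21, 2.46], [-1.02, 4.16], [0.16, 2.05], [-2.73, 2.73]. Speed limits (rad/s): [1.89, 1.89, 2.39, 2.39, 3.01, 3.01, 3.01].

INTERFACE

Orientations are given as a unit quaternion [w, x, y, z].
In Python, from plant import arm gives the robot as it stands. Calls block until the motion is done:
- arm.reach(position, orientation): joint-space move of the TCP to a pose.
- arm.line_to(position, rotation=None, velocity=0.15, until_force=None): straight line of the TCP; rotation=None keeps the orientation; velocity is the mean speed in m/s. With until_force (N) it stops when the force on the tool has changed by that much, and returns True; else False.
- arm.move_j(angles): joint-space move.
- arm.command_gripper(opening, strength=None): finger opening in m; strength is the grip in N (None keeps the last); returns when the fingers have stopped.
- arm.dwell(seconds).
- arm.solve_ik(position, orientation): joint angles nearest the present ones, or None.
- arm.read_state(): the state.
- arm.read_camera(name): name is "scene" or "top" or "wrist"; returns (picture, depth): 420x560x3 uint8, red, green, blue; 420x560 float32, m along the optical axis (not along the pixel's ray), 0 where there is no reading.
- arm.camera_params(name): a dict with "fx", "fy", "cx", "cy" (pixels), "cam_to_world" (4x4, takes a point from camera to world coordinates). Camera axes: x right, y up, looking along -z (the intrinsics and any distortion apply to the point x, -y, -z); pixel columns grow to the right and rows downward; lengths in m; the calibration is good to about 2 mm. A picture is of the moment at which its call begins: read the wrist's pose just before it. camera_params takes no time and is no camera call; for the wrist camera it gives the pose at the moment of the call.
A pose or a line that the arm cannot do raises arm.PlanningError and nothing moves.
- arm.close_job(): hands the job in; it is judged then, once.
The state is a dict: "clock": time; "qpos": joint angles; "qd": joint speeds; "tau": joint torques, N m; "tcp_pos": TCP position; "ee_rot": TCP orientation; "force": force on the tool from outside, world axes, zero at the start; "torque": the same for the moment, N m; "finger_gap": finger opening in m; "finger_force": force on a finger pad.
Only numpy, scipy, OpenCV 4.12 (cv2) and the standard library are available. Lean on these libraries where they do the work, as an engineer would, in place of code of your own. Each camera call takes 0.05 s, during which the arm holds its last target. There are 200 camera calls.

## Working session

There is one attempt and no reset: what is moved stays moved. The work goes in short steps, each a Python script; the robot and the scene stay as the last script left them, time stands still between calls to the robot, and variables do not carry over. Pictures are saved under pics/ and viewed, at most 14 in all, crops included, and the job is handed in when it is done.

```bash
mkdir -p pics; ls; python3 - <<'E'
from plant import arm
import cv2,numpy as np
for n in("scene","top"):
    p,d=arm.read_camera(n); cv2.imwrite(f"pics/{n}0.png",p[:,:,::-1]); np.savez(f"{n}0.npz",p=p,d=d)
    c=arm.camera_params(n); print(n,c)
s=arm.read_state();print(s)
print(arm.camera_params("wrist"))
E
```

```text
pics
scene {'fx': 443.63790343410466, 'fy': 443.63790343410466, 'cx': 271.9403588659041, 'cy': 209.20904744902535, 'cam_to_world': array([[-0.66886825, -0.61933361,  0.41114614,  1.11443193],
       [ 0.74326705, -0.54748711,  0.38446321,  0.49522005],
       [-0.01301378,  0.56274661,  0.82652701,  1.15099867],
       [ 0.        ,  0.        ,  0.        ,  1.        ]])}
top {'fx': 435.53660884087486, 'fy': 435.53660884087486, 'cx': 274.79440510286855, 'cy': 208.0914197463341, 'cam_to_world': array([[-0.02293257,  0.99123595, -0.13009762,  0.42694016],
       [-0.99968628, -0.02404738, -0.00700434, -0.00454952],
       [-0.01007146,  0.12989618,  0.99147645,  1.31267804],
       [ 0.        ,  0.        ,  0.        ,  1.        ]])}
{'clock': 0.1, 'qpos': array([ 1.0244768 ,  0.42665383,  0.07387987,  1.60651351, -0.03408429,
        1.11080401, -0.06710395]), 'qd': array([-1.42500956e-04, -1.64743497e-03, -5.48411712e-04,  7.22802338e-05,
       -6.54876466e-04,  1.56802508e-03,  1.33846928e-03]), 'tau': array([ 8.45675968e-03, -9.51537609e+01,  3.77280414e+00, -4.64398170e+01,
        1.98608724e-02,  6.65043553e-03,  5.67233360e-05]), 'tcp_pos': array([ 0.26071011, -0.62226096,  0.24970487]), 'ee_rot': array([-5.36140167e-04,  9.80386258e-01,  1.97084938e-01, -1.59828596e-04]), 'force': array([ 0.57816786,  1.03474519, -0.63499092]), 'torque': array([-0.06917819, -0.00113926,  0.05627685]), 'finger_force': 0.0, 'finger_gap': 0.085201952405195}
{'fx': 318.8180670748714, 'fy': 318.8180670748714, 'cx': 280.3514184880761, 'cy': 210.4821680444298, 'cam_to_world': array([[ 3.86341234e-01,  8.88493557e-01,  2.47628048e-01,
         3.23741832e-01],
       [-9.22355917e-01,  3.72191270e-01,  1.03601261e-01,
        -5.96370700e-01],
       [-1.15944845e-04, -2.68426634e-01,  9.63300124e-01,
         3.72453060e-01],
       [ 0.00000000e+00,  0.00000000e+00,  0.00000000e+00,
         1.00000000e+00]])}
```

View pics/top0.png

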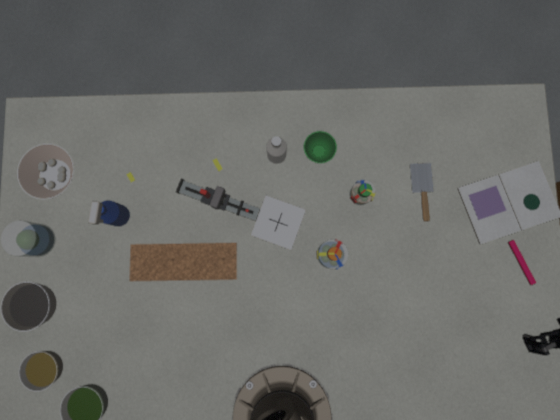

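View pics/scene0.png

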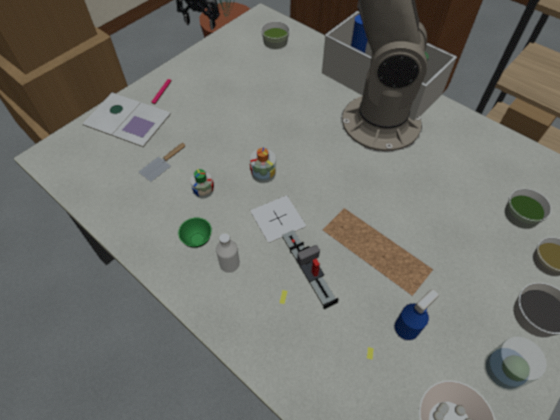

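The top view shows the plate cross at about (279,222), with the rail running up-left to the camera at (217,198) and the red grip at (203,192). The green jar is at (362,192), the orange jar at (332,254) and the mat at (183,262). The bottles and bowl sit above the rig and the spatula is at (423,190). The white jar is absent. The scene view agrees, and shows the green jar at (202,182) and the orange at (263,163).

```bash
cat > h.py <<'E'
import numpy as np,cv2
from plant import arm
def ray(c,uv):
    uv=np.atleast_2d(np.asarray(uv,float)); M=c["cam_to_world"]
    d=np.c_[(uv[:,0]-c["cx"])/c["fx"],-(uv[:,1]-c["cy"])/c["fy"],-np.ones(len(uv))]@M[:3,:3].T
    return M[:3,3],d
def onz(c,uv,z):
    o,d=ray(c,uv); return o+d*((z-o[2])/d[:,2])[:,None]
def hsv(p): return cv2.cvtColor(np.ascontiguousarray(p),cv2.COLOR_RGB2HSV)
def blob(m,box=None,minarea=6):
    """contours in box (u0,v0,u1,v1), largest first"""
    m=m.astype(np.uint8)
    if box is not None:
        k=np.zeros_like(m);u0,v0,u1,v1=box;k[v0:v1,u0:u1]=1;m=m*k
    n,l,s,ce=cv2.connectedComponentsWithStats(m)
    o=sorted(range(1,n),key=lambda i:-s[i,4])
    return [(s[i,4],ce[i],l==i) for i in o if s[i,4]>=minarea]
def down(yaw):
    """tool down; closing axis (tool y) at angle yaw+90... tool x at angle yaw in the world"""
    return np.array([0,np.cos(yaw/2),np.sin(yaw/2),0])
E
python3 - <<'E'
from h import *
z=np.load("top0.npz");p=z["p"];c=arm.camera_params("top");H=hsv(p)
h,s,v=H[...,0].astype(int),H[...,1].astype(int),H[...,2].astype(int)
# plate
b=blob((s<25)&(v>205),(240,180,320,260))
a,ce,m=b[0];print("plate",a,ce)
m=cv2.morphologyEx(m.astype(np.uint8),cv2.MORPH_CLOSE,np.ones((5,5)))
cn=max(cv2.findContours(m,0,2)[0],key=cv2.contourArea);P=onz(c,cn[:,0],.004)[:,:2].astype(np.float32)
R=cv2.minAreaRect(P);print(R)
b=blob((h>5)&(h<20)&(s>80)&(v<215),(110,220,260,300))
a,ce,m=b[0];P=onz(c,np.argwhere(m)[:,::-1],.001)[:,:2].astype(np.float32);print("mat",a,cv2.minAreaRect(P))
for n,bx,zz in(("grip",(170,175,215,205),.1),):
  for a,ce,m in blob(((h<6)|(h>174))&(s>120),bx)[:3]: print(n,a,ce,onz(c,ce,zz))
for a,ce,m in blob((h>45)&(h<80)&(s>100),(340,170,385,215))[:2]: print("green",a,ce,onz(c,ce,.09))
for a,ce,m in blob((h>6)&(h<18)&(s>130),(310,230,355,275))[:2]: print("orange",a,ce,onz(c,ce,.11))
def crop(n,u0,v0,u1,v1,k):return cv2.resize(np.load(n)["p"][v0:v1,u0:u1,::-1],None,fx=k,fy=k,interpolation=cv2.INTER_CUBIC)
cv2.imwrite("pics/crop.png",np.hstack([crop("top0.npz",165,170,315,270,4)[:400],]))
E
```

```text
Traceback (most recent call last):
IndexError: list index out of range
```

```bash
cat > a.py <<'E'
from h import *
z=np.load("top0.npz");p=z["p"];c=arm.camera_params("top");H=hsv(p)
h,s,v=H[...,0].astype(int),H[...,1].astype(int),H[...,2].astype(int)
print(H[230,290],H[235,265],H[270,300],H[262,183])
T=(v[230,290]+v[270,300])/2
b=blob((v>T)&(s<40),(240,180,320,260))
a,ce,m=b[0];print("plate",a,ce)
m=cv2.morphologyEx(m.astype(np.uint8),cv2.MORPH_CLOSE,np.ones((5,5)))
cn=max(cv2.findContours(m,0,2)[0],key=cv2.contourArea);P=onz(c,cn[:,0],.004)[:,:2].astype(np.float32)
print(cv2.minAreaRect(P))
b=blob((h>5)&(h<20)&(s>80)&(v<215),(110,220,260,300))
a,ce,m=b[0];P=onz(c,np.argwhere(m)[:,::-1],.001)[:,:2].astype(np.float32);print("mat",a,cv2.minAreaRect(P))
for a,ce,m in blob(((h<6)|(h>174))&(s>120),(170,175,215,205))[:3]: print("grip",a,ce,onz(c,ce,.1))
for a,ce,m in blob((h>45)&(h<80)&(s>100),(340,170,385,215))[:2]: print("green",a,ce,onz(c,ce,.09))
for a,ce,m in blob((h>6)&(h<18)&(s>130),(310,230,355,275))[:2]: print("orange",a,ce,onz(c,ce,.11))
cv2.imwrite("pics/crop.png",cv2.resize(p[170:270,165:315,::-1],None,fx=4,fy=4,interpolation=cv2.INTER_CUBIC))
E
python3 a.py
```

```text
[108   9 141] [113   7 140] [ 38   8 121] [ 14 102 115]
plate 1658 [277.99457177 222.06634499]
((0.5566579103469849, -0.0037434250116348267), (0.12750187516212463, 0.12723219394683838), 68.4148941040039)
mat 3722 ((0.4447254240512848, 0.2846004068851471), (0.31514376401901245, 0.106051504611969), 89.79918670654297)
grip 33 [203.18181818 191.6969697 ] [[0.6377028  0.20534022 0.1       ]]
green 28 [366.03571429 193.32142857] [[ 0.62335897 -0.2557609   0.09      ]]
green 26 [361.23076923 187.5       ] [[ 0.64044681 -0.24297132  0.09      ]]
orange 62 [335.25806452 250.88709677] [[ 0.46223877 -0.15932133  0.11      ]]
orange 31 [331.74193548 256.90322581] [[ 0.44605278 -0.14902611  0.11      ]]
```

View pics/crop.png

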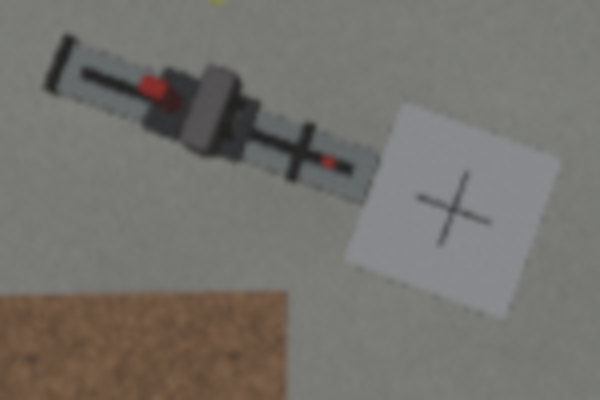

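The crop confirms the rig's +y direction is at about 68.5°, with the grip about 0.224 m from the cross, so the slide is currently in between its stops. I'll push it near first, then look at the jars with the wrist camera.

```bash
cat >> h.py <<'E'
MARK=np.array([.5567,-.0037]);RY=np.deg2rad(68.5);U=np.array([np.cos(RY),np.sin(RY)])
def slide(d0,d1):
    """pinch grip at distance d0 from mark, carry to d1 (overdriven a little)"""
    q=down(RY)
    g=lambda d,z:[*(MARK+U*d),z]
    arm.command_gripper(.05,30)
    arm.reach(g(d0,.22),q); arm.line_to(g(d0,.085),velocity=.1,until_force=10)
    arm.command_gripper(.0,30); print("gap",arm.read_state()["finger_gap"])
    f=arm.line_to(g(d1,.085),velocity=.06,until_force=15); s=arm.read_state()
    print("stop",f,(s["tcp_pos"][:2]-MARK)@U,s["force"])
    arm.dwell(.3);arm.command_gripper(.05); arm.line_to([*s["tcp_pos"][:2],.22])
def look(xy,z,yaw,name):
    arm.reach([*xy,z],down(yaw)); arm.dwell(.3)
    c=arm.camera_params("wrist");p,d=arm.read_camera("wrist")
    np.savez(name+".npz",p=p,d=d,**c); cv2.imwrite(f"pics/{name}.png",p[:,:,::-1]); return c,p
E
python3 - <<'E'
from h import *
for yaw in (68.5,-111.5):
    print(yaw,arm.solve_ik([*(MARK+U*.224),.22],down(np.deg2rad(yaw))))
for yaw in range(-180,181,30):
    q=arm.solve_ik([*MARK,.09],down(np.deg2rad(yaw)));print(yaw,None if q is None else q.round(2))
slide(.224,.18)
look([.62,-.25],.27,0,"g1"); look([.47,-.15],.29,0,"o1")
print(arm.read_state()["clock"])
p=np.hstack([cv2.imread("pics/g1.png"),cv2.imread("pics/o1.png")]);cv2.imwrite("pics/go1.png",cv2.resize(p,(800,300),interpolation=cv2.INTER_AREA))
E
```

```text
68.5 [ 0.12505876  0.54980915 -0.75305885  1.60732438  0.40301641  1.14601937
 -1.09836442]
-111.5 [ 0.28418831  0.65246883 -1.02785763  1.59789892  0.58444809  1.22908053
  1.91108801]
-180 [ 0.4   0.51 -0.64  1.97  0.42  0.79  1.09]
-150 [ 0.67  0.66 -1.03  1.96  0.71  0.94  1.38]
-120 [ 0.67  0.66 -1.03  1.96  0.71  0.94  1.9 ]
-90 [-0.94  0.84  1.2   2.05 -0.98  1.   -2.35]
-60 [-0.85  0.69  1.02  2.04 -0.79  0.86 -1.99]
-30 [ 0.02  0.44 -0.16  1.99  0.1   0.71 -2.3 ]
0 [ 0.09  0.45 -0.25  1.99  0.16  0.72 -1.82]
30 [ 0.16  0.45 -0.33  1.99  0.21  0.73 -1.35]
60 [ 0.23  0.47 -0.42  1.98  0.27  0.75 -0.88]
90 [ 0.3   0.48 -0.5   1.98  0.33  0.76 -0.4 ]
120 [ 0.35  0.49 -0.57  1.98  0.37  0.78  0.08]
150 [ 0.4   0.51 -0.64  1.97  0.42  0.79  0.57]
180 [ 0.4   0.51 -0.64  1.97  0.42  0.79  1.09]
gap 0.013626122461904536
stop True 0.1871667218104649 [0.98822783 2.25071685 2.77328338]
11.05
```

View pics/go1.png

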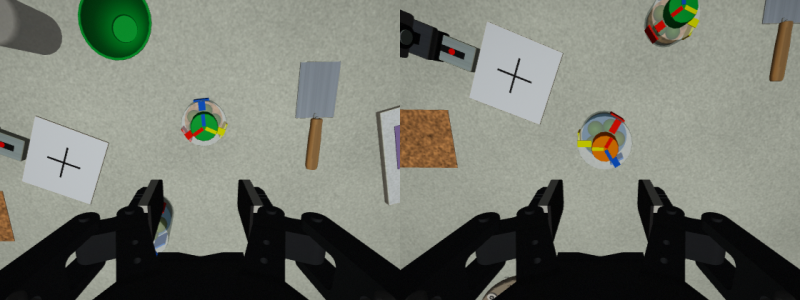

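Left image: the green jar is at about (203,122) of the 400-px half, with the blue strip up, yellow right and red left-down. Right image: the orange jar is at about (605,145), with red up-right, yellow left and blue down-right. The slide looks to be at its near stop. I'll zoom in on the caps.

```bash
python3 - <<'E'
import cv2,numpy as np
a=cv2.imread("pics/g1.png");b=cv2.imread("pics/o1.png")
f=lambda i,u,v:cv2.resize(i[v-42:v+42,u-42:u+42],(400,400),interpolation=cv2.INTER_CUBIC)
cv2.imwrite("pics/caps.png",np.hstack([f(a,285,172),f(b,285,204)]))
E
```

```text
(no output)
```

View pics/caps.png

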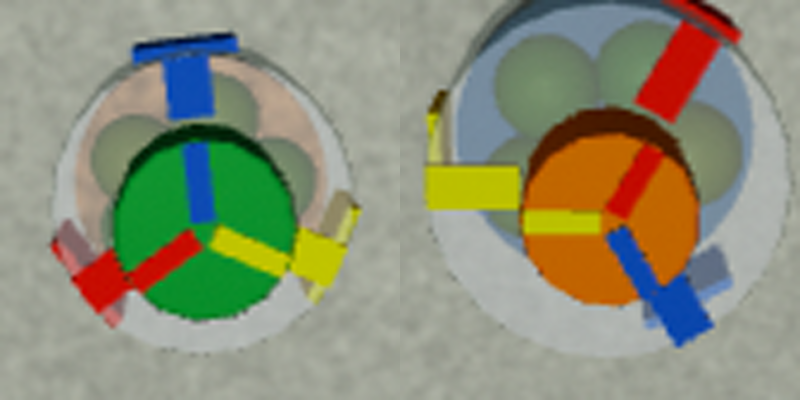

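The bright cap disc and its strips separate cleanly. The strips run radially, and the dark cap side shows only at the top edge.

```bash
cat >> h.py <<'E'
CAP={"green":(50,75,.09),"orange":(7,17,.11)}
def jar(c,p,k,z0=0.,dbg=True):
    """cap-top centre (x,y) and jar yaw (direction of red) from a near-vertical view"""
    H=hsv(p).astype(int);h,s,v=H[...,0],H[...,1],H[...,2];lo,hi,zt=CAP[k];zt+=z0
    uv=np.argwhere((h>=lo)&(h<=hi)&(s>180)&(v>110))[:,::-1]
    P=onz(c,uv,zt)[:,:2]
    m=np.median(P,0); 
    for _ in range(4): P_=P[np.linalg.norm(P-m,axis=1)<.024]; m=np.array(cv2.minEnclosingCircle(P_.astype(np.float32))[0])
    r=cv2.minEnclosingCircle(P_.astype(np.float32))[1]
    Q=onz(c,np.argwhere(s>=0)[:,::-1],zt)[:,:2].reshape(*h.shape,2)-m; R=np.linalg.norm(Q,axis=2)
    ok=(R<.0175)&(R>.003)&(s>150)&(v>90); Z=0; o=[]
    for i,w in enumerate(((h<5)|(h>175),(h>=24)&(h<=34),(h>=105)&(h<=128))):
        q=Q[ok&w].mean(0) if (ok&w).sum()>5 else None
        if q is None: o.append(None);continue
        a=np.arctan2(q[1],q[0])-i*2*np.pi/3; o.append(round(np.rad2deg(a)%360,1)); Z+=np.exp(1j*a)
    if dbg: print(k,m.round(4),"r",round(r,4),"yaws",o)
    return m,np.angle(Z)
E
python3 - <<'E'
from h import *
for n,k in(("g1","green"),("o1","orange")):
    z=np.load(n+".npz"); jar({q:z[q] for q in("fx","fy","cx","cy","cam_to_world")},z["p"],k)
E
```

```text
green [ 0.746  -0.1677] r 0.024 yaws [None, None, None]
orange [ 0.4573 -0.1567] r 0.0185 yaws [np.float64(327.4), np.float64(331.8), np.float64(328.2)]
```

```bash
python3 - <<'E'
s=open("h.py").read()
s=s.replace("def jar(c,p,k,z0=0.,","def jar(c,p,k,seed,z0=0.,").replace("m=np.median(P,0); ","P=P[np.linalg.norm(P-seed,axis=1)<.07];m=np.median(P,0)")
s+='''
HG={"green":.081,"orange":.101}
D=np.deg2rad
def planA(m,yaw,k):
    best=None
    for A in np.arange(190,286,5):
        g=yaw+D(A)-RY
        qs=[arm.solve_ik([*m,HG[k]],down(g))]+[arm.solve_ik([*MARK,HG[k]+.006],down(D(A-b))) for b in(0,120,240)]
        if any(q is None for q in qs): continue
        c=max(max(abs(q[6]),abs(q[2])*2) for q in qs)
        if best is None or c<best[0]: best=(c,A,g)
    print("plan",best); return best[1],best[2]
def pick(m,g,k):
    arm.command_gripper(.07,60); arm.reach([*m,.24],down(g)); arm.line_to([*m,HG[k]+.003],velocity=.12,until_force=10)
    print("z",arm.read_state()["tcp_pos"]);arm.command_gripper(.0,60); print("gap",arm.read_state()["finger_gap"])
    arm.line_to([*m,.25],velocity=.15)
def shots(A,k):
    h=HG[k]+.003+.004
    for i,b in enumerate((0,120,240)):
        arm.reach([*MARK,.25 if i==0 else h+.05],down(D(A-b)))
        arm.line_to([*MARK,h+.003],velocity=.1,until_force=8)
        arm.dwell(1.1); s=arm.read_state(); print("shot",i,s["tcp_pos"].round(4),s["finger_gap"].round(4),s["clock"])
        if i==0:
            p,d=arm.read_camera("scene"); cv2.imwrite(f"pics/shot_{k}.png",p[:,:,::-1])
        arm.line_to([*MARK,h+.05 if i<2 else .25],velocity=.15)
def place(xy,yaw,k):
    arm.reach([*xy,.25],down(yaw)); arm.line_to([*xy,HG[k]+.003+.003],velocity=.12,until_force=8)
    arm.command_gripper(.07); arm.line_to([*xy,.25])
'''
open("h.py","w").write(s)
E
python3 - <<'E'
from h import *
c,p=look([.60,-.25],.25,0,"g2"); m,y=jar(c,p,"green",[.63,-.25]); A,g=planA(m,y,"green")
pick(m,g,"green"); shots(A,"green")
E
```

```text
green [ 0.6364 -0.2546] r 0.0182 yaws [np.float64(127.6), np.float64(121.0), np.float64(125.3)]
plan (np.float64(2.363224998959323), np.int64(225), np.float64(4.906671947915134))
z [ 0.63680187 -0.25477802  0.08479933]
gap 0.036180684592524916Traceback (most recent call last):
  File "<stdin>", line 3, in <module>
  File "h.py", line 74, in shots
    arm.dwell(1.1); s=arm.read_state(); print("shot",i,s["tcp_pos"].round(4),s["finger_gap"].round(4),s["clock"])
                                                                             ^^^^^^^^^^^^^^^^^^^^^
AttributeError: 'float' object has no attribute 'round'
```

```bash
sed -i 's/s\["finger_gap"\].round(4)/round(s["finger_gap"],4)/' h.py; python3 - <<'E'
from h import *
s=arm.read_state();print(s["tcp_pos"],s["finger_gap"],s["clock"],s["force"])
a=arm.read_camera("scene")[0];b=arm.read_camera("top")[0];np.savez("t2.npz",p=b)
f=lambda i,u,v:cv2.resize(i[v-50:v+50,u-50:u+50,::-1],(400,400),interpolation=cv2.INTER_CUBIC)
cv2.imwrite("pics/s1.png",np.hstack([f(a,285,225),f(b,270,215)]))
E
```

```text
[ 0.55671644 -0.00367116  0.09100802] 0.035993191812963204 23.3917 [ 0.14750336  1.02262165 -1.63957953]
```

View pics/s1.png

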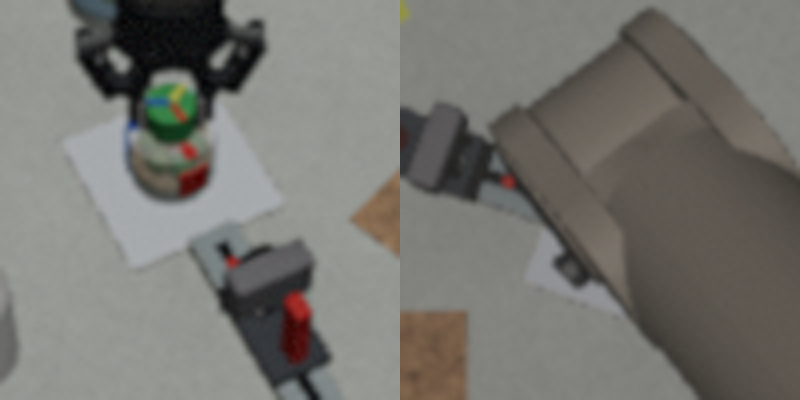

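The red panel squarely faces the lens, the jar is held over the cross, and the carriage is against its near stop. I'll continue with yellow and blue, then place the jar.

```bash
sed -i 's/def shots(A,k):/def shots(A,k,first=0):/; s/    for i,b in enumerate((0,120,240)):/&\n        if i<first: continue/' h.py; python3 - <<'E'
from h import *
arm.line_to([*MARK,.138]); A=225
shots(A,"green",1)
s=arm.read_state();q=s["qpos"];print(q.round(2))
place([.455,.35],0,"green")
q=arm.read_state()["qpos"]
slide(.190,.31)
c,p=look([.43,-.155],.29,0,"o2"); jar(c,p,"orange",[.457,-.157])
t=arm.read_camera("top")[0];cv2.imwrite("pics/t3.png",t[:,:,::-1]);print(arm.read_state()["clock"])
E
```

```text
shot 1 [ 0.5557 -0.0038  0.0885] 0.0357 27.275
shot 2 [ 0.5556 -0.0039  0.0886] 0.0361 31.1083
[-0.1   0.24 -0.01  1.87  0.    1.04 -1.94]
gap 0.013824252139494933
stop True 0.29045782055052216 [-3.57523345 -3.53046699 10.52489953]
orange [ 0.4568 -0.1567] r 0.0187 yaws [np.float64(329.3), np.float64(330.5), np.float64(329.7)]
46.025
```

View pics/t3.png

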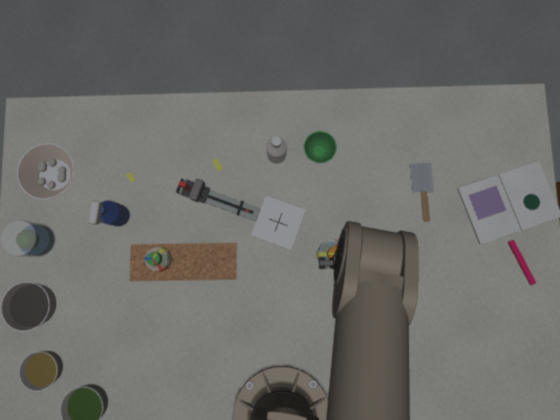

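The green jar stands on the mat at (156,259), the slide is at its far stop, and the bystanders haven't moved. I'll check the green jar's yaw (expected 203.5° if the grip didn't slip) and the carriage before the orange jar.

```bash
python3 - <<'E'
from h import *
c,p=look([.44,.33],.25,0,"g4"); m,y=jar(c,p,"green",[.455,.35]); 
c,p=look([.43,-.155],.29,0,"o4"); m,y=jar(c,p,"orange",[.457,-.157]); A,g=planA(m,y,"orange")
pick(m,g,"orange"); shots(A,"orange"); print("A",A)
s=arm.read_state();print(s["qpos"].round(2),s["finger_gap"])
p=cv2.imread("pics/shot_orange.png");cv2.imwrite("pics/so.png",cv2.resize(p[150:300,200:360],None,fx=3,fy=3))
E
```

```text
green [0.4557 0.3492] r 0.0182 yaws [np.float64(205.2), np.float64(198.8), np.float64(207.9)]
orange [ 0.4278 -0.1134] r 0.0185 yaws [np.float64(329.7), np.float64(335.8), np.float64(326.0)]
plan (np.float64(2.0553990349364226), np.int64(235), np.float64(2.390971174402594))
z [ 0.42819018 -0.113495    0.10452638]
gap 0.03640592997254154
shot 0 [ 0.5567 -0.0037  0.111 ] 0.0361 59.3833
shot 1 [ 0.5555 -0.0038  0.1088] 0.0363 63.2667
shot 2 [ 0.5555 -0.0037  0.1087] 0.0361 67.1167
A 235
[-0.42  0.24  0.37  1.89 -0.1   1.03 -1.67] 0.03621153965826278
```

View pics/so.png

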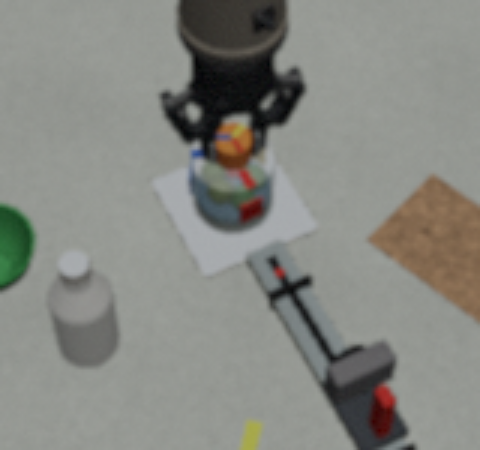

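The orange jar had been knocked aside by about 5 cm, but the fresh look caught it. Its red panel faces the lens, with the slide at the far stop. The green jar's yaw shows no slip. Next I'll place the orange jar and check.

```bash
python3 - <<'E'
from h import *
place([.455,.22],D(-5),"orange")
c,p=look([.43,.28],.33,0,"e1"); jar(c,p,"green",[.455,.35]);jar(c,p,"orange",[.455,.22])
arm.reach([.45,-.15],down(0)) if 0 else arm.reach([.5,-.25,.3],down(0)); arm.dwell(.5)
t=arm.read_camera("top")[0];cv2.imwrite("pics/t5.png",t[:,:,::-1]);print(arm.read_state()["clock"])
E
```

```text
green [0.4555 0.3486] r 0.0181 yaws [np.float64(203.6), np.float64(199.3), np.float64(206.6)]
orange [0.4577 0.22  ] r 0.0186 yaws [np.float64(188.9), np.float64(186.5), np.float64(187.4)]
75.375
```

View pics/t5.png

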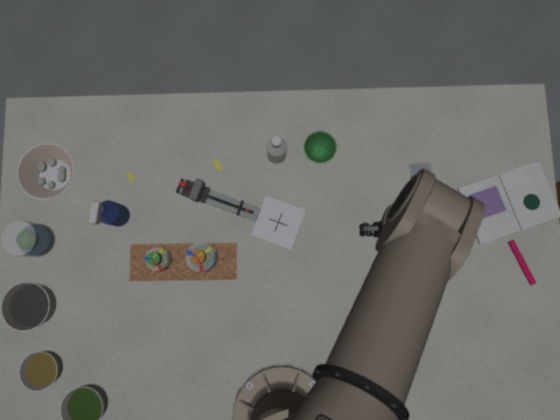

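Both jars stand upright on the mat, at (156,259) and (200,257). The slide is at its far stop, and the robot is clear. Orange's measured yaw is 187.5° against an expected 188.5°, so it didn't slip.

```bash
python3 -c "
from plant import arm
print(arm.close_job())"
```

```text
the job is handed in; nothing more can be done
None
```

I filmed the green and orange jars (white was absent), left both standing on the cork mat with the slide at its far stop, and handed the job in at about 75 s; no verdict came back.

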